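# Take the sanding roller out of the drum sander

## Robot

A 6-joint arm with a two-finger parallel gripper is mounted at the origin on the work surface. World frame = base frame: x ahead of the robot, y to its left, z up, the work surface at z = 0. Lengths are in m, angles in degrees, forces in N, time in s.
With the tool pointing down it reaches from about 0.25 to 0.725 m from the base axis. Payload 9.7 kg.
Tool frame: the origin (TCP) lies at the very end of the fingers, on their centre line; the grasp point (between the pads) lies 19 mm behind it; z points along the fingers, y is the direction in which the jaws open and shut (so a half turn about z gives the same grasp; the last joint's range is limited). The gripper opens to 85 mm and grips with 20 to 120 N. Pads are 22 mm wide; open, the fingers measure 114 mm over their backs; the gripper's body (76 mm by 85 mm) begins 54 mm behind the grasp point. The pads swing forward as they close: fully open they stand 13 mm farther back than shut.
Start: joints at [-67.609, 4.979, 10.078, 95.1, 0, 90], TCP at [0.21, -0.509, 0.199] pointing down, gripper open.
Joint ranges: [-179.16, 179.16], [-48.56, 103.87], [-65.8, 70.77], [-126.05, 130.52], [-82.76, 87.17], [-180, 180]. Speed limits (degrees/s): [127.2, 127.2, 147.25, 180, 180, 180].

## Interface

Orientations are given as [roll, pitch, yaw] about the fixed x, y, z axes, in that order (R = Rz(yaw) Ry(pitch) Rx(roll)).
In Python, from workcell import bot gives the robot as it stands.
- The arm moves only by the shell command python3 -m pendant 'ROWS' [FORCE]. ROWS is JSON, a list that holds one entry, the list of rows, each a list of 7 numbers: the shift along the tool's x, y, z in cm, then the turn, a rotation vector about the tool's x, y, z in rad, then the opening in per cent of the stroke, from 0 (shut) to 100 (fully open). In form: [[[dx, dy, dz, ax, ay, az, gripper], ...]]. A call has 1 to 5 rows; each row shifts and turns the pose as measured when the row begins, along the tool's axes as they then stand; what a row does not reach is not made up. A row lasts 1/12 s, in which the tool goes at most 41.7 mm and 7.16 degrees, less where a joint would pass 70% of its speed; a pose out of reach is approached as far as the arm can. A call with a gripper value outside its range is refused whole. The fingers move at their own pace and stop on an object; FORCE is the grip in N (left out, the last holds). Time passes only in rows, so rows that do not move let the fingers close. It gives the time, the measured TCP pose, the force and the opening at its end, in the units of the state.
- bot.get_obs(): the state, without advancing time (a new reading comes with each control period).
- bot.camera(name): name is "scene" or "top" or "wrist"; returns the picture (400x640x3 uint8, red, green, blue); there is no depth.
- bot.get_calibration(name): a dict with "intrinsics" (3x3 intrinsics, pixels), "pose" (4x4, takes a point from camera to world coordinates); the wrist camera has in their place "T_tool_cam" (4x4, takes a point from camera to tool coordinates, whose origin is the TCP and whose axes are the flange's). Camera axes: x right, y down, z forward; pixel columns grow to the right and rows downward; lengths in m; the calibration is good to about 2 mm. A picture is of the moment at which its call begins: read the wrist's pose just before it. get_calibration takes no time and is no camera call.
- bot.job_done(): hands the job in, once; it reports no verdict.
Trained networks look in the newest picture that a camera, given by its name, has taken for a name from the list of things; names that differ only in an ending like _2 or _b are one class to them, and where a whole thing is asked for, a point or a joint stands for the part that bears it (a point fixed in the world has none). Each returns a list of dicts, best first, with "confidence" (0 to 1); they miss things now and then, are a little off and sometimes report something else, mostly with a low value. They report only what shows in the picture. A call takes as long as a camera call. They do not tell look-alikes from the thing itself.
- bot.masks_of(camera, thing): "pixels" (400x640 bool, what is visible of it) and "extent" ([left, top, right, bottom] in pixels, round what is visible of it).
- bot.mark_of(camera, thing): "uv" ([column, row] in pixels: a listed point, or the origin of a listed thing).
The state is a dict: "time": time; "q": joint angles; "qd": joint speeds; "joint_efforts": joint torques, N m; "ee_pos": TCP position; "tcp_rot": TCP orientation; "wrist_force": force on the tool from outside, world axes, zero at the start; "torque": the same for the moment, N m; "opening": finger opening in m.
Only numpy, scipy, OpenCV 4.12 (cv2) and the standard library are available. Lean on these libraries where they do the work, as an engineer would, in place of code of your own. Each camera call takes 0.05 s, during which the arm holds its last target. There are 200 camera calls.

## Task

The worn sanding roller has to come out of the little drum sander: with the roller still in its seat, flip the red cam lever back as far as it goes, then draw the roller's axle forward in its two slots and gently lower it out through the slots' open lower ends. Lay the roller in the V-notches of the orange and blue cradle, one axle end in each notch, and let go of it; leave the lever open, never let the roller fall on the bench or the machine's base, and leave the glue bottle, the plywood tiles and the jar where they are.

Things in the scene. Friction and masses are not known exactly. Their poses are not given: they have to be found in the camera images.
- sander: Small drum sander fixed to the bench; place and yaw vary. Blue base 215 x 250 x 12 mm, two grey side plates (48 to 54 mm either side of the middle along y), open between them to front, top and below. Motor on the -y side 119 mm high; orange rest 115 mm high from 90 mm behind the axle. Origin on the bench under the seated axle's centre; x from front (slot side) to rear, y along the axle to the lever side.
- slot_seat (a point): Where the axle's centre lies when seated: midway between the side plates, 115 mm above the bench; axes as the sander's. From here each plate's L-shaped slot runs forward (-x), its ceiling 14 mm above this point; its floor rises 8 degrees to the front, so the axle stays put, and ends 12 mm in front of this point, where the slot turns straight down. Plate tops are 24 mm above this point.
- slot_mouth (a point): Middle of the slots' downward leg at its open lower end: 21 mm in front of and 22 mm below the seat point, midway between the plates. The leg is 18 mm wide along x. A post 12 mm thick in front of it ends at this height, so the 10 mm axle goes 21 mm forward (some 4 mm up), down until its centre is 10 mm or more below this point, then 35 mm or more forward, then up.
- cam_lever (a joint): Angle of the cam lever in rad: 0 closed (its steel hook drops in front of the +y axle end and bars the way forward), 1.45 at the open stop. It turns about the sander's y axis, the handle's tip going up and to the rear (+x); it stays where it is left and takes about 2 N at the tip. Fully open is within 0.3 of the stop.
- lever_pivot (a point): Point on the lever's axis, at the middle of the handle's width; 42 mm behind, 79 mm to +y of and 8 mm above the seat point; turns with the lever.
- lever_tip (a point): Tip of the red handle, a flat bar 20 mm wide along y and 10 mm thick, 89 mm from the pivot. Closed (0) the handle stands up leaning 0.26 rad forward (-x); open (1.45) it leans 1.19 rad to the rear.
- roller_center (a point): Centre of the loose sanding roller (150 to 310 g): a brown drum 44 mm in diameter and 60 mm long, black hubs 20 mm in diameter reaching 43 mm either side of the centre, and a steel axle 10 mm in diameter and 136 mm long along its y. Both ends are alike. It can be pinched from above across the drum.
- cradle_seat (a point): Where the roller's centre belongs in the cradle, 62 mm above the bench; the axle lies along its y. The cradle, fixed at varying place and yaw left or right of the sander, is a blue plate 90 x 140 mm with two orange V-notches 51 to 59 mm either side of the middle along y, 90 degrees, 37 mm across the top, tops about 74 mm above the bench.
- glue_center (a point): Bystander: white glue bottle with a red cap, 48 mm wide, 120 mm tall; point half-way up.
- tiles_center (a point): Bystander: stack of plywood tiles 80 x 80 x 20 mm; point half-way up.
- tin_center (a point): Bystander: clear jar with a red lid, 60 mm wide, 45 mm tall; point half-way up.
- roller: The same sanding roller; its origin is its centre, y along the axle.
Not all that is in view belongs to the job. Leave any pink or yellow look-alike of the roller alone. Leave any yellow look-alike of the part that bears cradle_seat alone.

How it is judged (in metres and radians):
On the way, in this order (a step that is already met when the one before it is completed fails the run):
1. the lever is flipped open while the roller is still in its seat (value of joint cam_lever above 1.15 rad and distance between roller_center and slot_seat below 0.012 m), for 0.2 s.
2. the axle is level below the slots' open lower ends, lowered out under control (slower than 0.3 m/s) (value of joint cam_lever above 1.15 rad and z of roller_center in the frame of slot_seat between -0.06 and -0.026 m and x of roller_center in the frame of slot_seat between -0.07 and -0.01 m and y of roller_center in the frame of slot_seat between -0.02 and 0.02 m and angle between the y axis of roller_center and the y axis of slot_seat, either way round below 0.2 rad and linear speed of roller below 0.3 m/s), for 0.1 s.
At the end, for the whole second after the job is handed in: The roller lies at rest in the cradle with an axle end in each V-notch (centre within 6 mm across, 13 mm along the axle and 5 mm in height of the cradle's seat point, axle within 0.1 rad of the cradle's y) and the cam lever is open beyond 1.15 rad (value of joint cam_lever above 1.15 rad and x of roller_center in the frame of cradle_seat between -0.006 and 0.006 m and y of roller_center in the frame of cradle_seat between -0.013 and 0.013 m and z of roller_center in the frame of cradle_seat between -0.005 and 0.005 m and angle between the y axis of roller_center and the y axis of cradle_seat, either way round below 0.1 rad and linear speed of roller below 0.02 m/s); the robot touches nothing.
It fails at once if the roller falls on the bench or the machine's base (its centre below 40 mm) (height (world z) of roller_center below 0.04 m).
It fails at once if the glue bottle, the tiles or the jar is moved by more than 25 mm (distance of any of glue_center, tiles_center, tin_center from where it was at the start of the episode above 0.025 m).
It also fails if it takes over 64 s, if anything falls off the work surface, if the arm or the gripper's body presses on something with over 40 N, if the wrist force passes 120 N, or if a joint passes its speed limit or range.

## Working session

There is one attempt and no reset: what is moved stays moved. The work goes in short steps, Python scripts to look and compute and a shell command to move; the robot and the scene stay as the last step left them, time stands still between calls to the robot, and variables do not carry over. Pictures are saved under pics/ and viewed, about 8 in all and at most 12, crops included, and the job is handed in when it is done.

```bash
mkdir -p pics; ls
python3 - <<'E'
from workcell import bot
import cv2,numpy as np
o=bot.get_obs();print(o)
for c in("scene","top"):
    im=bot.camera(c);cv2.imwrite(f"pics/{c}0.png",im[:,:,::-1])
    k=bot.get_calibration(c);print(c,np.round(k["intrinsics"],1).tolist(),np.round(k["pose"],4).tolist())
    for t in["sander","slot_seat","slot_mouth","lever_pivot","lever_tip","roller_center","cradle_seat","glue_center","tiles_center","tin_center"]:
        print(t,[(np.round(d["uv"],1).tolist(),round(d["confidence"],2)) for d in bot.mark_of(c,t)][:3])
print(bot.get_calibration("wrist"))
E
```

```text
pics
{'time': 0.0, 'q': array([-6.76088417e+01,  5.01227813e+00,  1.00340076e+01,  9.51002752e+01,
       -1.46189937e-06,  8.99997499e+01]), 'qd': array([ 0.07956182, -0.02976746, -0.07674181, -0.04663239, -0.08459593,
       -0.06829126]), 'joint_efforts': array([-1.63518805e-03, -5.20389211e+01,  4.64803720e+01,  1.64825411e-02,
       -8.70093527e-05,  9.13351101e-06]), 'ee_pos': array([ 0.20940339, -0.50827334,  0.19816781]), 'tcp_rot': array([-1.79921454e+02,  1.11899200e-06,  2.23914084e+01]), 'wrist_force': array([0.41516038, 0.52775555, 0.35171748]), 'torque': array([ 0.00585438, -0.01096166,  0.01094677]), 'opening': 0.08525256721611398}
scene [[385.4, 0.0, 322.2], [0.0, 385.4, 197.2], [0.0, 0.0, 1.0]] [[-0.7239, 0.4481, -0.5245, 1.1443], [0.6898, 0.4817, -0.5405, 0.6016], [0.0105, -0.7531, -0.6578, 0.8647], [0.0, 0.0, 0.0, 1.0]]
sander [([352.6, 241.2], 0.88), ([447.2, 294.3], 0.61)]
slot_seat [([354.8, 216.1], 0.63), ([349.9, 242.7], 0.32), ([246.4, 154.5], 0.22)]
slot_mouth [([358.5, 223.6], 0.92), ([355.7, 219.2], 0.53)]
lever_pivot [([359.1, 239.2], 0.65)]
lever_tip [(
[... 757 characters left out ...]
, 277.7], 0.56), ([261.6, 197.8], 0.45)]
glue_center [([336.7, 151.6], 0.67)]
tiles_center [([198.4, 233.0], 0.97), ([283.5, 228.9], 0.5)]
tin_center [([460.3, 229.2], 0.56)]
{'intrinsics': array([[278.29314562,   0.        , 317.87905778],
       [  0.        , 278.29314562, 199.21111522],
       [  0.        ,   0.        ,   1.        ]]), 'T_tool_cam': array([[ 9.12376524e-04, -9.49533501e-01, -3.13664306e-01,
         8.10824826e-02],
       [ 9.99999545e-01,  7.78793147e-04,  5.51181376e-04,
         1.92438699e-04],
       [-2.79085570e-04, -3.13664667e-01,  9.49533780e-01,
        -1.75356553e-01],
       [ 0.00000000e+00,  0.00000000e+00,  0.00000000e+00,
         1.00000000e+00]])}
```

Run:
```python
import cv2,numpy as np
a=cv2.imread("pics/top0.png")[110:310,160:520];b=cv2.imread("pics/scene0.png")[110:350,200:520]
cv2.imwrite("pics/a.png",cv2.resize(a,None,fx=2.2,fy=2.2,interpolation=cv2.INTER_CUBIC))
cv2.imwrite("pics/b.png",cv2.resize(b,None,fx=2.4,fy=2.4,interpolation=cv2.INTER_CUBIC))
```

```text
(no output)
```

View pics/a.png

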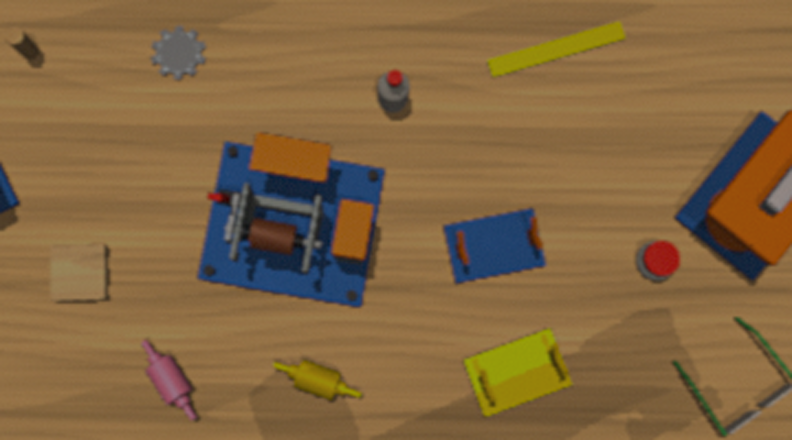

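View pics/b.png

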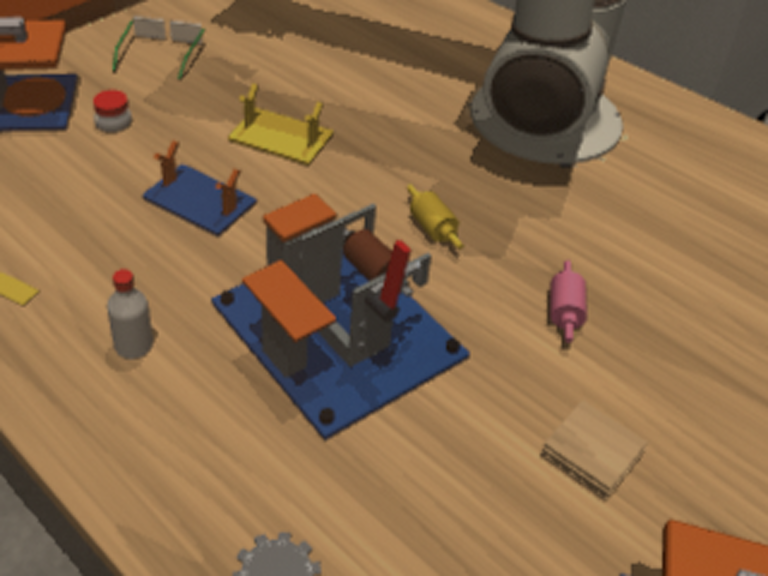

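The top view (crop scale 2.2) shows the sander with its brown drum at about (272,236), its front facing the robot, and the lever on the left. The blue cradle is at (495,245). The yellow and pink pieces are look-alikes. Next I'll get coarse positions.

```bash
cat > h.py <<'E'
from workcell import bot
import cv2,numpy as np
from scipy.spatial.transform import Rotation as R
from scipy.optimize import least_squares
np.set_printoptions(precision=4,suppress=True)
def campose(c,o=None):
    k=bot.get_calibration(c)
    if c!="wrist": return k["intrinsics"],np.array(k["pose"])
    o=o or bot.get_obs();T=np.eye(4);T[:3,:3]=R.from_euler("xyz",o["tcp_rot"],degrees=True).as_matrix();T[:3,3]=o["ee_pos"]
    return k["intrinsics"],T@k["T_tool_cam"]
def ray(K,P,uv):
    d=P[:3,:3]@np.linalg.solve(K,[uv[0],uv[1],1.]);return P[:3,3],d/np.linalg.norm(d)
def onz(K,P,uv,z):
    o,d=ray(K,P,uv);return o+d*(z-o[2])/d[2]
def tri(obs):
    A=0;b=0
    for o,d in obs:
        M=np.eye(3)-np.outer(d,d);A=A+M;b=b+M@o
    x=np.linalg.solve(A,b);return x,[np.linalg.norm((np.eye(3)-np.outer(d,d))@(x-o)) for o,d in obs]
def proj(K,P,X):
    p=(np.atleast_2d(X)-P[:3,3])@P[:3,:3];p=p@K.T;return p[:,:2]/p[:,2:]
def tool(p,yaw):  # shift in tool axes (cm) & turn from current pose to TCP target p, tool down with given yaw deg
    o=bot.get_obs();C=R.from_euler("xyz",o["tcp_rot"],degrees=True);G=R.from_euler("xyz",[180,0,yaw],degrees=True)
    return C.inv().apply(np.array(p)-o["ee_pos"])*100,(C.inv()*G).as_rotvec()
E
python3 - <<'E'
from h import *
S=campose("scene");T=campose("top")
for n,a,b in[("seat",(354.8,216.1),(284.2,218.7)),("mouth",(358.5,223.6),(283.4,224.8)),("pivot",(359.1,239.2),(261.7,200.5)),("tip",(368,213.9),(258,197.3)),("glue",(254.1,240.4),(336.7,151.6)),("tiles",(447.5,296.1),(198.4,233)),("tin",(244.5,155.2),(460.3,229.2)),("cradle",(281.9,181.3),(388.8,217.9))]:
    x,e=tri([ray(*S,a),ray(*T,b)]);print(n,x,np.round(e,4))
f=lambda x,y:(x/2.2+160,y/2.2+110)
print("base corners",[onz(*T,f(*p),.012)[:2] for p in[(223,143),(384,168),(361,305),(199,278)]])
print("cradle corners",[onz(*T,f(*p),.008)[:2] for p in[(445,227),(533,209),(546,264),(457,283)]])
im=cv2.imread("pics/top0.png");h=cv2.cvtColor(im,cv2.COLOR_BGR2HSV);
sub=(slice(195,240),slice(260,315))
m=((h[...,0]<15)&(h[...,1]>90)&(h[...,2]<120))[sub].astype(np.uint8)
n,l,s,c=cv2.connectedComponentsWithStats(m);print(s,c+[260,195])
for z in(.115,.137):print([onz(*T,q+np.array([260,195]),z) for q in c[1:]])
print(bot.masks_of("top","cradle_seat").__len__())
E
```

```text
seat [0.5317 0.1046 0.1114] [0.0011 0.0011]
mouth [0.5171 0.1095 0.0752] [0.0015 0.0015]
pivot [0.5888 0.1744 0.1135] [0.0024 0.0024]
tip [0.5793 0.1784 0.2031] [0.0039 0.0039]
glue [ 0.7648 -0.06    0.0529] [0.0027 0.0027]
tiles [0.4929 0.4018 0.0042] [0.0051 0.0051]
tin [ 0.5149 -0.4698  0.0162] [0.0036 0.0036]
cradle [ 0.5404 -0.2238  0.0496] [0.0048 0.0048]
base corners [array([0.6912, 0.1935]), array([ 0.654 , -0.0523]), array([ 0.4458, -0.0187]), array([0.4846, 0.2237])]
cradle corners [array([ 0.5645, -0.1449]), array([ 0.593 , -0.2787]), array([ 0.5093, -0.2967]), array([ 0.4798, -0.1624])]
[[   0    0   55   45 2200]
 [   0    3    4    4   15]
 [  12   14   22   16  254]
 [  53   14    1    1    1]
 [  51   25    1    1    1]
 [  51   30    1    1    1]
 [  53   31    2    1    2]
 [   1   44    1    1    1]] [[287.5823 217.1091]
 [261.4667 199.6   ]
 [283.0669 216.9134]
 [313.     209.    ]
 [311.     220.    ]
 [311.     225.    ]
 [313.5    226.    ]
 [261.     239.    ]]
[array([0.5899, 0.1769, 0.115 ]), array([0.5361, 0.1087, 0.115 ]), array([0.5614, 0.0165, 0.115 ]), array([0.527 , 0.0223, 0.115 ]), array([0.5115, 0.0222, 0.115 ]), array([0.5085, 0.0144, 0.115 ]), array([0.4674, 0.175 , 0.115 ])]
[array([0.5862, 0.1739, 0.137 ]), array([0.5332, 0.1068, 0.137 ]), array([0.5581, 0.016 , 0.137 ]), array([0.5243, 0.0217, 0.137 ]), array([0.509 , 0.0215, 0.137 ]), array([0.506 , 0.0139, 0.137 ]), array([0.4655, 0.172 , 0.137 ])]
2
```

```bash
R='[0,0,-1.2,0,0,-0.114,0]'; python3 -m pendant '[[[0,0,-1.2,0,0,-0.114,0],[0,0,-1.2,0,0,-0.114,0],[0,0,-1.2,0,0,-0.114,0],[0,0,-1.2,0,0,-0.114,0],[0,0,-1.2,0,0,-0.114,0]]]' >/dev/null && python3 -m pendant '[[[0,0,-1.2,0,0,-0.114,0],[0,0,-1.2,0,0,-0.114,0],[0,0,-1.2,0,0,-0.114,0],[0,0,-1.2,0,0,-0.114,0],[3.5,1.2,0,0,0,0,0]]]' && python3 -m pendant '[[[3.7,1.3,0,0,0,0,0],[3.7,1.3,0,0,0,0,0],[3.7,1.3,0,0,0,0,0],[3.7,1.3,0,0,0,0,0],[3.7,1.3,0,0,0,0,0]]]' && python3 -m pendant '[[[3.7,1.3,0,0,0,0,0],[3.7,1.3,0,0,0,0,0],[3.7,1.3,0,0,0,0,0],[3.7,1.3,0,0,0,0,0],[3.7,1.3,0,0,0,0,0]]]'; python3 -c "
from h import *
print(*tool([.53,.08,.30],81.2))"
```

```text
time: 1.98
ee_pos: [0.2239, -0.4775, 0.3083]
tcp_rot: [-179.8, -0.2, 84.1]
wrist_force: [0.7, -0.8, -0.2]
opening: 0.0002
time: 2.4
ee_pos: [0.3089, -0.2959, 0.3078]
tcp_rot: [-179.8, -0.3, 83.8]
wrist_force: [0.7, -0.3, 0.5]
opening: -0.0001
time: 2.82
ee_pos: [0.3949, -0.1099, 0.3095]
tcp_rot: [180.0, -0.2, 83.6]
wrist_force: [1.5, -0.5, -0.3]
opening: -0.0001
[20.3656 11.3217  1.0251] [ 0.0005 -0.0032  0.0425]
```

```bash
python3 -m pendant '[[[3.7,2,0.2,0,0,0.009,0],[3.7,2,0.2,0,0,0.009,0],[3.7,2,0.2,0,0,0.009,0],[3.7,2,0.2,0,0,0.009,0],[3.7,2,0.2,0,0,0.009,0]]]' >/dev/null && python3 -m pendant '[[[2,2,0,0,0,0,0],[0,0,0,0,0,0,0]]]'
python3 - <<'E'
from h import *
import pickle
o=bot.get_obs();im=bot.camera("wrist");cv2.imwrite("pics/w1.png",im[:,:,::-1]);pickle.dump(o,open("w1.pkl","wb"))
K,P=campose("wrist",o)
for t in["slot_seat","slot_mouth","lever_pivot","lever_tip","roller_center","cradle_seat"]:
    print(t,[(np.round(d["uv"],1).tolist(),round(d["confidence"],2)) for d in bot.mark_of("wrist",t)][:3])
# predicted
s=np.array([.533,.106,.115]);r=R.from_euler("z",-8.8,degrees=True).as_matrix()
pts=[(0,0,0),(-.021,0,-.022),(.042,.079,.008),(.019,.079,.094),(0,.068,0),(0,-.068,0)]
print(proj(K,P,[s+r@np.array(p) for p in pts]))
E
```

```text
time: 3.4
ee_pos: [0.5396, 0.0855, 0.3005]
tcp_rot: [179.7, -0.2, 81.3]
wrist_force: [0.9, -0.2, -0.6]
opening: -0.0
slot_seat []
slot_mouth [([295.9, 157.3], 0.68)]
lever_pivot [([347.3, 93.3], 0.63)]
lever_tip [([345.1, 89.8], 0.79)]
roller_center [([165.9, 59.6], 0.78), ([205.4, 201.8], 0.63), ([315.9, 155.5], 0.55)]
cradle_seat []
[[309.3462 157.465 ]
 [294.4679 154.7424]
 [344.1688  92.3177]
 [327.5653  86.9539]
 [309.0071 102.1415]
 [309.648  206.6943]]
```

View pics/w1.png

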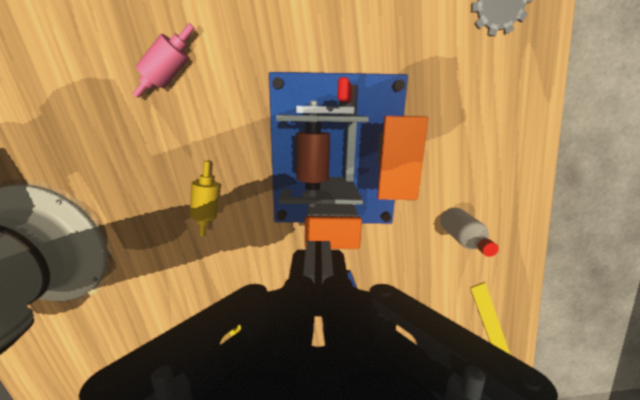

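The wrist view shows the drum at about (313,158), the lever handle nearly upright at (344,90) and the orange motor top at (333,232). The column sits about 4 px right of my prediction, so I'll refine with a joint fit.

```bash
cat > fit.py <<'E'
from h import *
import pickle
def brown(f,sub):
    h=cv2.cvtColor(cv2.imread(f),cv2.COLOR_BGR2HSV)[sub]
    m=((h[...,0]<14)&(h[...,1]>80)&(h[...,1]<200)&(h[...,2]<130)&(h[...,2]>25)).astype(np.uint8)
    n,l,s,c=cv2.connectedComponentsWithStats(m);i=1+np.argmax(s[1:,4]);off=np.array([sub[1].start,sub[0].start])
    r=cv2.minAreaRect(cv2.findContours((l==i).astype(np.uint8),0,1)[0][0])
    return np.array(r[0])+off,c[i]+off,s[i],r
if __name__=="__main__":
    W=campose("wrist",pickle.load(open("w1.pkl","rb")));S=campose("scene");T=campose("top")
    bw=brown("pics/w1.png",(slice(120,195),slice(285,345)));bt=brown("pics/top0.png",(slice(200,232),slice(268,300)));bs=brown("pics/scene0.png",(slice(195,235),slice(330,375)))
    for b in(bw,bt,bs):print(b)
    D=np.array([0,0,0.])
    obs=[(W,bw[1],D,1),(T,bt[1],D,.8),(S,(353.5,218),D,.4),(S,(354.8,216.1),D,.4),(W,(295.9,157.3),[-.021,0,-.022],.4),
     (W,(347.3,93.3),[.042,.079,.008],.5),(T,(261.7,200.5),[.042,.079,.008],.4),(S,(359.1,239.2),[.042,.079,.008],.4),
     (W,(345.1,89.8),"tip",.4),(S,(368,213.9),"tip",.4),(T,(258,197.3),"tip",.3)]
    def res(p,full=False):
        out=[]
        for (K,P),uv,l,w in obs:
            if isinstance(l,str):
                a=p[3]-.26;l=np.array([.042+.089*np.sin(a),.079,.008+.089*np.cos(a)])
            X=np.array([p[0],p[1],.115])+R.from_euler("z",p[2]).apply(l);e=proj(K,P,X)[0]-uv;out+=list(e*(1 if full else w))
        return np.array(out) if full else np.append(out,(p[2]+.154)/.01)
    f=least_squares(res,[.533,.106,-.154,.1],loss="soft_l1");print(f.x,np.degrees(f.x[2]));print(res(f.x,True).reshape(-1,2))
E
python3 fit.py
```

```text
(array([312., 158.]), array([312.2317, 157.137 ]), array([  11,   12,   33,   53, 1584], dtype=int32), ((27.0, 38.0), (52.0, 32.0), 90.0))
(array([282.9382, 217.1011]), array([283.0272, 216.9494]), array([  4,   9,  22,  16, 257], dtype=int32), ((14.938201904296875, 17.101123809814453), (21.36165428161621, 13.116805076599121), 12.994616508483887))
(array([355.347, 219.41 ]), array([356.6279, 218.1674]), array([ 13,  10,  28,  30, 430], dtype=int32), ((25.347043991088867, 24.410030364990234), (30.11699676513672, 22.46099281311035), 30.465543746948242))
[ 0.5365  0.1051 -0.1555  0.1328] -8.908176634348687
[[-0.1284  0.6165]
 [ 1.2223 -0.153 ]
 [ 0.7304 -1.8714]
 [-0.5696  0.0286]
 [ 1.1801 -2.3125]
 [ 0.0009 -0.5676]
 [-0.4798 -1.4296]
 [ 1.448  -1.6401]
 [-0.007  -2.4478]
 [-1.2002 -2.6021]
 [-1.4986  0.3914]]
```

```bash
cat >> h.py <<'E'
SEAT=np.array([.5365,.1051,.115]);YAW=-8.9
def local():
    o=bot.get_obs();r=R.from_euler("z",YAW,degrees=True);L=r.inv().apply(o["ee_pos"]-SEAT)*1000
    print("t %.2f local mm"%o["time"],L,"rot",o["tcp_rot"],"F",o["wrist_force"],"open %.4f"%o["opening"]);return L
def to(x,y,z,rel=YAW+90):
    return tool(SEAT+R.from_euler("z",YAW,degrees=True).apply(np.array([x,y,z])/1000),rel)
E
python3 -c "
from h import *
local();print(*to(-8,79,150));print(*to(-8,79,65))"
```

```text
t 3.75 local mm [  3.6027 -23.7218 189.0664] rot [179.5266  -0.2562  81.0843] F [-0.4134  0.2326  0.6742] open -0.0002
[10.2543 -1.1957  3.9428] [ 0.0083 -0.0045 -0.0003]
[10.2163 -1.2659 12.4424] [ 0.0083 -0.0045 -0.0003]
```

```bash
python3 -m pendant '[[[3.4,-0.6,0,0,0,0,0],[3.4,-0.6,0,0,0,0,0],[3.4,0,1.5,0,0,0,0],[0,0,3.5,0,0,0,0],[0,0,3.5,0,0,0,0]]]' >/dev/null && python3 -m pendant '[[[0,0,3.2,0,0,0,0],[0,0,0.4,0,0,0,0]]]'; python3 -c "
from h import *
local();print(*to(-8,79,65))"
```

```text
time: 4.33
ee_pos: [0.5424, 0.1823, 0.1867]
tcp_rot: [178.8, -0.6, 80.5]
wrist_force: [-0.6, 0.4, -0.9]
opening: 0.0003
t 4.33 local mm [-6.1287 77.1848 71.6606] rot [178.766   -0.6159  80.4592] F [-0.6241  0.391  -0.8955] open 0.0003
[ 0.1722 -0.2035  0.6637] [ 0.0216 -0.0106 -0.0113]
```

```bash
python3 -m pendant '[[[0.05,0.9,0.1,0.004,0,0,0],[0.05,0.9,0.1,0.004,0,0,0],[0.05,0.9,0.1,0.004,0,0,0],[0,0.8,0.1,0.004,0,0,0],[0,0.8,0.1,0,0,0,0]]]' && python3 -m pendant '[[[0,0.8,0.1,0,0,0,0],[0,0.8,0.1,0,0,0,0],[0,0.7,0.4,0,0,0,0],[0,0.7,0.4,0,0,0,0]]]'; python3 -c "
from h import *
local();print(*to(79,79,39))"
```

```text
time: 4.75
ee_pos: [0.5895, 0.1736, 0.1917]
tcp_rot: [179.3, -0.9, 80.3]
wrist_force: [0.2, 0.1, 0.1]
opening: -0.0003
time: 5.08
ee_pos: [0.628, 0.166, 0.1919]
tcp_rot: [178.6, -1.2, 80.0]
wrist_force: [-0.4, -0.0, -1.2]
opening: 0.0004
t 5.08 local mm [80.9849 74.3469 76.9214] rot [178.6205  -1.1768  80.0474] F [-0.3989 -0.041  -1.205 ] open 0.0004
[ 0.3836 -0.2984  3.7947] [ 0.0243 -0.0203 -0.0186]
```

Run:
```python
from h import *
im=bot.camera("scene")[120:290,260:480];cv2.imwrite("pics/s2.png",cv2.resize(im,None,fx=3.3,fy=3.3,interpolation=cv2.INTER_CUBIC)[:,:,::-1])
local()
```

```text
t 5.13 local mm [81.8344 74.1662 75.701 ] rot [178.6387  -1.1516  80.0276] F [-1.0313 -0.8603 -1.3164] open -0.0001
```

View pics/s2.png

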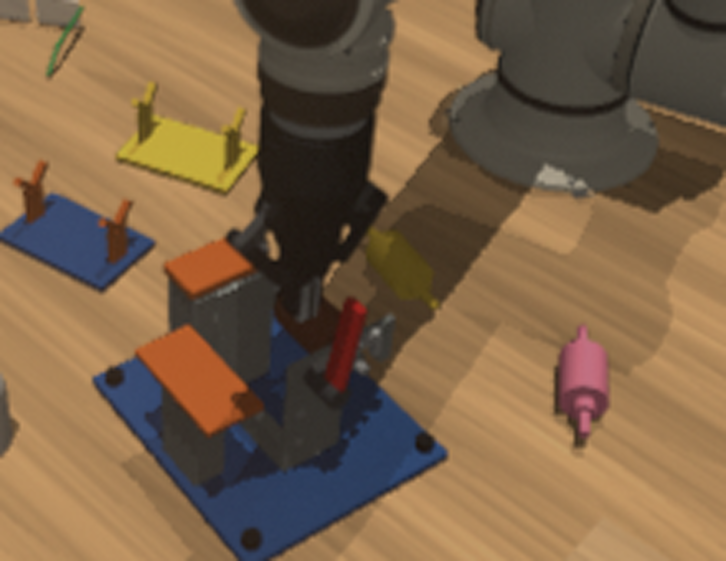

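Run:
```python
from h import *
o=bot.get_obs();S=campose("scene")
L=lambda x,y,z:SEAT+R.from_euler("z",YAW,degrees=True).apply(np.array([x,y,z])/1000)
for n,X in[("tcp",o["ee_pos"]),("seat",L(0,0,0)),("pivot",L(42,79,8)),("tip0",L(30,79,96)),("tipend",L(125,79,41)),("restmid",L(110,0,0))]:
    print(n,X,(proj(*S,X)[0]-[260,120])*3.3)
print(o["q"])
```

```text
tcp [0.6288 0.1657 0.1907] [293.0578 344.026 ]
seat [0.5365 0.1051 0.115 ] [310.9589 317.2344]
pivot [0.5902 0.1767 0.123 ] [331.8227 387.9578]
tip0 [0.5784 0.1785 0.211 ] [353.1509 301.201 ]
tipend [0.6722 0.1638 0.156 ] [248.6709 403.6945]
restmid [0.6452 0.0881 0.115 ] [204.4648 370.0207]
[ 14.5276  17.2268  23.3159  94.3728   0.483  114.5209]
```

Run:
```python
from h import *
o=bot.get_obs();w=bot.camera("wrist");t=bot.camera("top")
a=cv2.resize(w[60:400,180:460],None,fx=1.5,fy=1.5);b=cv2.resize(t[150:270,220:330],None,fx=3.3,fy=3.3,interpolation=cv2.INTER_CUBIC)
im=np.zeros((510,790,3),np.uint8);im[:510,:420]=a[:510];im[:b.shape[0],425:425+b.shape[1]]=b
cv2.imwrite("pics/c3.png",im[:,:,::-1])
print(proj(*campose("top"),o["ee_pos"]),proj(*campose("wrist",o),o["ee_pos"]));local()
for c in("wrist","top","scene"):print([(np.round(d["uv"],1).tolist(),round(d["confidence"],2)) for d in bot.mark_of(c,"lever_tip")])
```

```text
[[262.2561 182.3665]] [[317.026  230.5359]]
t 5.23 local mm [79.7174 74.2733 75.2484] rot [178.7667  -1.1092  80.0474] F [0.3245 0.344  0.2969] open 0.0001
[([228.5, 243.2], 0.67), ([271.1, 198.4], 0.64), ([446.3, 326.8], 0.63)]
[]
[([368.0, 211.0], 0.64)]
```

View pics/c3.png

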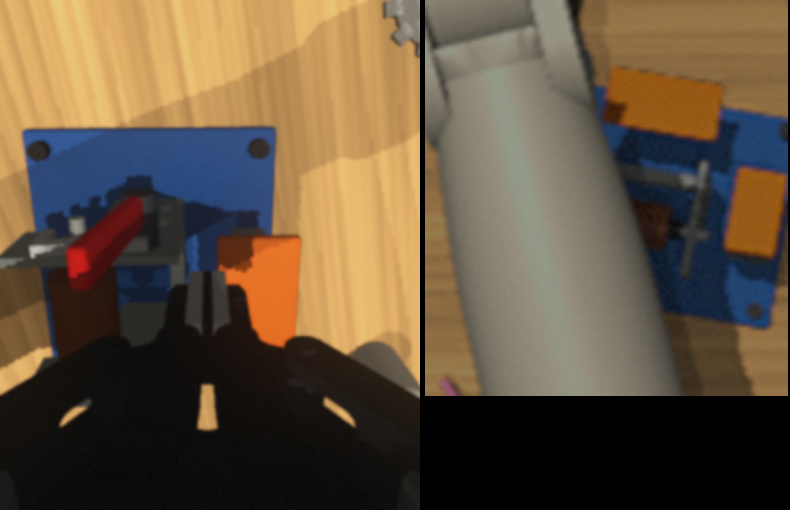

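Run:
```python
from h import *
o=bot.get_obs();W=campose("wrist",o);S=campose("scene")
L=lambda x,y,z:SEAT+R.from_euler("z",YAW,degrees=True).apply(np.array([x,y,z])/1000)
for n,p in[("seat",(0,0,0)),("pivot",(42,79,8)),("tip0",(30,79,96)),("rest corner",(90,0,0)),("tip if tall",(35,79,60)),("plate top y48 x?",(0,54,24))]: print(n,proj(*W,L(*p))[0],((proj(*W,L(*p))[0]-[180,60])*1.5))
print(W[1][:3,3])
x,e=tri([ray(*W,(236.7,234.7)),ray(*S,(368,211))]);print("tip tri",x,e, R.from_euler("z",-YAW,degrees=True).apply(x-SEAT)*1000)
```

```text
seat [239.9893 269.9364] [ 89.984  314.9046]
pivot [275.3719 197.3808] [143.0578 206.0711]
tip0 [237.9095 239.4667] [ 86.8643 269.2001]
rest corner [327.8699 267.5941] [221.8048 311.3911]
tip if tall [257.0875 218.0582] [115.6313 237.0873]
plate top y48 x? [227.2399 230.7771] [ 70.8598 256.1657]
[0.6358 0.2435 0.3673]
tip tri [0.5807 0.1836 0.2167] [np.float64(0.00039246046040659964), np.float64(0.00039246046040656023)] [ 31.5158  84.399  101.7232]
```

Run:
```python
from h import *
o=bot.get_obs();W=campose("wrist",o);S=campose("scene")
x,e=tri([ray(*W,(318,240)),ray(*S,(352.5,217))]);print(x,e)
C=R.from_euler("xyz",o["tcp_rot"],degrees=True);print("in tool",C.inv().apply(x-o["ee_pos"]))
for p in[(0,0,0),(.011,0,0),(0,0,-.02),(.011,0,-.02),(.011,0,-.04)]:
    X=o["ee_pos"]+C.apply(p);print(p,proj(*W,X),(proj(*S,X)-[260,120])*3.3)
print(R.from_euler("xyz",[178.8,-1.1,80],degrees=True).as_matrix())
a=cv2.imread("pics/s2.png")[230:420,230:420];cv2.imwrite("pics/s2b.png",cv2.resize(a,None,fx=3,fy=3))
```

```text
[0.627  0.1738 0.2201] [np.float64(0.00015326508352530877), np.float64(0.00015326508352530536)]
in tool [ 0.0078  0.0006 -0.0295]
(0, 0, 0) [[317.026  230.5352]] [[296.7486 342.966 ]]
(0.011, 0, 0) [[317.0253 215.6831]] [[305.6593 351.5795]]
(0, 0, -0.02) [[316.9548 244.0919]] [[298.4662 323.2434]]
(0.011, 0, -0.02) [[316.9526 227.8517]] [[307.5117 331.8267]]
(0.011, 0, -0.04) [[316.8616 243.0923]] [[309.4154 311.5262]]
[[ 0.1736  0.9845  0.024 ]
 [ 0.9846 -0.174   0.0153]
 [ 0.0192  0.0209 -0.9996]]
```

View pics/s2b.png

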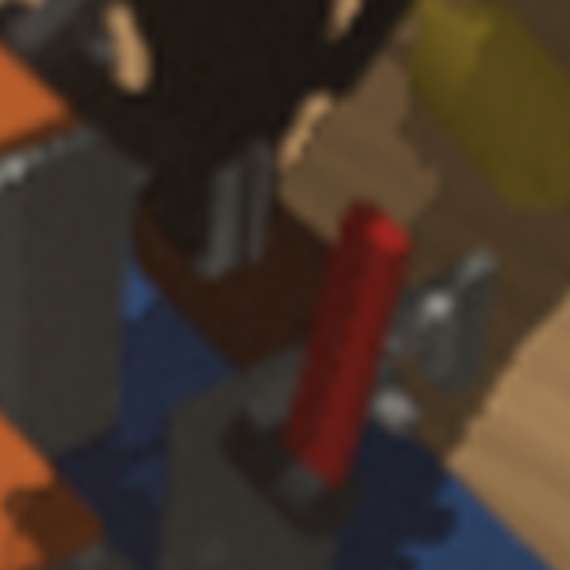

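The visible fingertip ends about 28 mm short of the reported TCP, and the fingers passed over the top of the lever without moving it. I'll go back over it and push lower down.

```bash
python3 -m pendant '[[[0.2,0,-2,0.012,-0.01,-0.01,0],[0.2,-1,-2,0.012,-0.01,-0.01,0],[0,-3.5,0,0,0,0,0],[0,-3.5,0,0,0,0,0],[0,-1.8,0,0,0,0,0]]]' >/dev/null; python3 -c "
from h import *
local();print(*to(-8,79,42))"
```

```text
t 5.80 local mm [-21.061   78.3834 113.4189] rot [-179.4683    0.2502   81.2331] F [-0.6254 -0.1213 -0.0715] open -0.0003
[0.0898 1.3725 7.1291] [-0.0093  0.0044  0.0023]
```

```bash
python3 -m pendant '[[[0,0.4,3,0,0,0,0],[0,0.3,3,0,0,0,0],[0,0,0.8,0,0,0,0],[0,0,0,0,0,0,0]]]' >/dev/null
python3 - <<'E'
from h import *
local();print(*to(-8,79,42))
o=bot.get_obs();w=bot.camera("wrist");s=bot.camera("scene")
a=cv2.resize(w[60:400,180:460],None,fx=1.4,fy=1.4);b=cv2.resize(s[150:270,310:420],None,fx=3.6,fy=3.6,interpolation=cv2.INTER_CUBIC)
im=np.zeros((476,790,3),np.uint8);im[:476,:392]=a;im[:b.shape[0],394:394+b.shape[1]]=b
cv2.imwrite("pics/c4.png",im[:,:,::-1])
E
```

```text
t 6.13 local mm [-19.3874  79.5883  48.8404] rot [-179.84      0.0176   81.5057] F [-0.3677 -1.0492 -0.5107] open 0.0001
[-0.0667  1.1402  0.6809] [-0.0028  0.0003  0.0071]
```

View pics/c4.png

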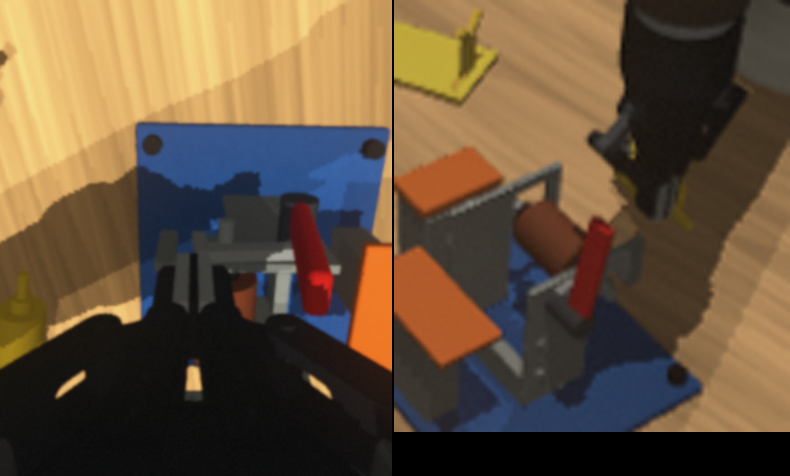

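```bash
python3 -m pendant '[[[0,0.8,0.5,0,0,0,0],[0,0.8,0.4,0,0,0,0],[0,0.8,0.2,0,0,0,0],[0,0.8,0.2,0,0,0,0],[0,0.8,0.1,0,0,0,0]]]' && python3 -m pendant '[[[0,0.8,0.2,0,0,0,0],[0,0.8,0.3,0,0,0,0]]]'; python3 -c "
from h import *
local()
for c in('scene',):
  bot.camera(c);print([(np.round(d['uv'],1).tolist(),round(d['confidence'],2)) for d in bot.mark_of(c,'lever_tip')])"
```

```text
time: 6.65
ee_pos: [0.5751, 0.1811, 0.1559]
tcp_rot: [179.8, -0.2, 81.5]
wrist_force: [-2.6, 0.6, 2.0]
opening: 0.0001
time: 6.82
ee_pos: [0.5932, 0.1784, 0.1512]
tcp_rot: [179.8, -0.2, 81.5]
wrist_force: [-2.1, -0.3, 2.7]
opening: -0.0
t 6.82 local mm [44.6725 81.2173 36.1742] rot [179.7536  -0.2363  81.4807] F [-2.1012 -0.2692  2.6972] open -0.0000
[([253.7, 239.6], 0.22)]
```

```bash
python3 -m pendant '[[[0,0.75,0.4,0,0,0,0],[0,0.75,0.4,0,0,0,0],[0,0.7,0.5,0,0,0,0]]]' && python3 -m pendant '[[[0,0.7,0.8,0,0,0,0]]]'; python3 -c "
from h import *
local()
for c in('scene','wrist'):
  im=bot.camera(c);cv2.imwrite('pics/d5%s.png'%c,im[:,:,::-1]);print([(np.round(d['uv'],1).tolist(),round(d['confidence'],2)) for d in bot.mark_of(c,'lever_tip')])
L=lambda a:SEAT+R.from_euler('z',YAW,degrees=True).apply([.042+.089*np.sin(a-.26),.079,.008+.089*np.cos(a-.26)])
for a in(.8,1,1.15,1.3,1.45):print(a,proj(*campose('scene'),L(a)),proj(*campose('wrist'),L(a)))
"
```

```text
time: 7.17
ee_pos: [0.6165, 0.1748, 0.1377]
tcp_rot: [179.7, -0.2, 81.5]
wrist_force: [-1.0, -0.6, 3.5]
opening: 0.0001
time: 7.25
ee_pos: [0.6247, 0.1737, 0.13]
tcp_rot: [179.6, -0.2, 81.5]
wrist_force: [-1.1, -0.4, 5.0]
opening: 0.0001
t 7.25 local mm [76.4839 81.3851 15.0498] rot [179.6197  -0.2427  81.465 ] F [-1.0789 -0.3712  5.0418] open 0.0001
[([339.1, 233.1], 0.67)]
[([388.9, 276.9], 0.77)]
0.8 [[348.2911 223.8813]] [[345.2363 300.3672]]
1 [[343.414  229.2944]] [[372.3301 286.1649]]
1.15 [[340.2392 233.5845]] [[386.3269 274.8936]]
1.3 [[337.5723 237.9412]] [[395.2318 263.7613]]
1.45 [[335.4787 242.2466]] [[399.645  253.1811]]
```

```bash
python3 -m pendant '[[[0,0.4,0.7,0,0,0,0],[0,0.2,0.5,0,0,0,0]]]' && python3 -m pendant '[[[0,0.1,0.4,0,0,0,0],[0,0,0.2,0,0,0,0]]]'; python3 -c "
from h import *
local()
for c in('scene','wrist'):
  im=bot.camera(c);print([(np.round(d['uv'],1).tolist(),round(d['confidence'],2)) for d in bot.mark_of(c,'lever_tip')])
L=lambda a:SEAT+R.from_euler('z',YAW,degrees=True).apply([.042+.089*np.sin(a-.26),.079,.008+.089*np.cos(a-.26)])
for a in(1.15,1.3,1.45):print(a,proj(*campose('scene'),L(a)),proj(*campose('wrist'),L(a)))
"
```

```text
time: 7.62
ee_pos: [0.63, 0.1731, 0.118]
tcp_rot: [179.6, -0.2, 81.5]
wrist_force: [-0.2, -1.2, 3.3]
opening: -0.0001
time: 7.78
ee_pos: [0.632, 0.173, 0.1136]
tcp_rot: [179.4, -0.3, 81.5]
wrist_force: [-7.1, -2.0, 22.9]
opening: -0.0001
t 7.78 local mm [83.813  81.8737 -1.4231] rot [179.4486  -0.3133  81.4771] F [-7.102  -1.9673 22.9383] open -0.0001
[([333.0, 245.1], 0.58)]
[([396.5, 274.9], 0.88)]
1.15 [[340.2392 233.5845]] [[376.4572 293.5685]]
1.3 [[337.5723 237.9412]] [[386.7971 279.9689]]
1.45 [[335.4787 242.2466]] [[392.0787 267.2445]]
```

Lever is at its stop: the contact force rose to 23 N and both views put it at about 1.45. Now I'll lift, move over the roller, open the jaws and check where the fingertips really are.

```bash
python3 -m pendant '[[[0,-0.1,-2,0,0,0,0],[0,-0.2,-3.5,0,0,0,0],[0,-0.5,-3.5,0,0,0,75],[-2.7,-2.7,0,0,0,0,75],[-2.7,-2.7,0,0,0,0,75]]]' >/dev/null && python3 -m pendant '[[[-2.7,-2.4,0,0,0,0,75],[0,0,0,0,0,0,75],[0,0,0,0,0,0,75]]]'
python3 - <<'E'
from h import *
local();print(*to(0,0,70))
o=bot.get_obs();w=bot.camera("wrist");s=bot.camera("scene")
print(proj(*campose("wrist",o),o["ee_pos"]),proj(*campose("scene",o),o["ee_pos"]))
a=cv2.resize(w[60:400,180:460],None,fx=1.4,fy=1.4);b=cv2.resize(s[130:250,300:410],None,fx=3.6,fy=3.6,interpolation=cv2.INTER_CUBIC)
im=np.zeros((476,790,3),np.uint8);im[:476,:392]=a;im[:b.shape[0],394:394+b.shape[1]]=b
cv2.imwrite("pics/c6.png",im[:,:,::-1])
for c in('scene','wrist'):
  print([(np.round(d['uv'],1).tolist(),round(d['confidence'],2)) for d in bot.mark_of(c,'lever_tip')],[(np.round(d['uv'],1).tolist(),round(d['confidence'],2)) for d in bot.mark_of(c,'roller_center')])
L=lambda *p:SEAT+R.from_euler('z',YAW,degrees=True).apply(np.array(p)/1000)
print(proj(*campose("wrist",o),[L(0,0,0),L(42+89*.9284,79,8+89*.3717)]))
E
```

```text
time: 8.65
ee_pos: [0.5334, 0.1051, 0.2032]
tcp_rot: [179.5, -0.3, 81.6]
wrist_force: [0.3, 0.2, 0.3]
opening: 0.0639
t 8.65 local mm [-3.0506 -0.4718 88.1914] rot [179.467   -0.3366  81.6269] F [0.2626 0.1778 0.2894] open 0.0639
[0.0337 0.2885 1.8221] [ 0.0093 -0.0059  0.0092]
[[317.029  230.5029]] [[357.1831 191.6533]]
[([333.2, 245.8], 0.7), ([245.1, 151.6], 0.66), ([283.2, 178.2], 0.37)] [([353.9, 221.8], 0.69), ([434.6, 234.3], 0.66), ([378.0, 199.6], 0.64)]
[([486.0, 115.3], 0.73)] [([183.6, 236.6], 0.9), ([320.1, 190.5], 0.84), ([130.4, 63.1], 0.58)]
[[319.4797 193.0774]
 [483.7566 111.0256]]
```

View pics/c6.png

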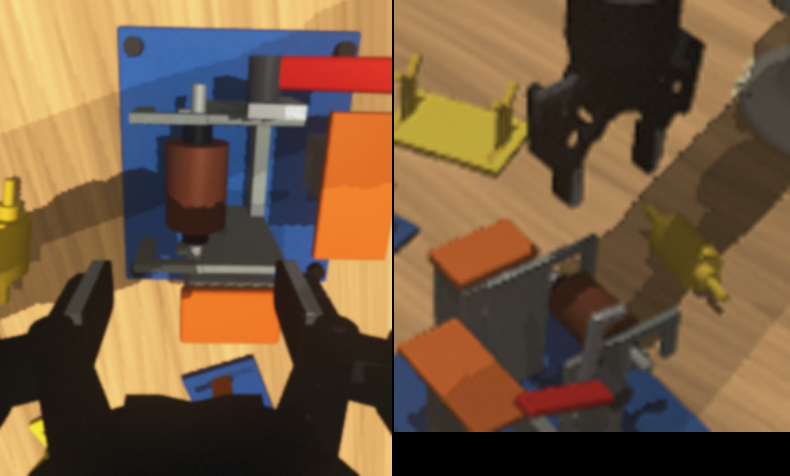

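Lever is fully open at wrist (486,115). The drum at (320,192) matches the fitted seat. The open fingertips, at wrist rows near 247, sit about 40 mm behind the reported TCP. I'll descend in stages and check.

```bash
python3 -m pendant '[[[0,0.25,2.5,0.005,-0.003,0.009,75],[0,0.1,2.5,0.005,-0.003,0,75],[0,0,2.5,0,0,0,75],[0,0,2,0,0,0,75],[0,0,0,0,0,0,75]]]'
python3 - <<'E'
from h import *
local();print(*to(0,0,-50))
o=bot.get_obs();w=bot.camera("wrist");s=bot.camera("scene")
a=cv2.resize(w[60:400,180:460],None,fx=1.4,fy=1.4);b=cv2.resize(s[130:250,300:410],None,fx=3.6,fy=3.6,interpolation=cv2.INTER_CUBIC)
im=np.zeros((476,790,3),np.uint8);im[:476,:392]=a;im[:b.shape[0],394:394+b.shape[1]]=b
cv2.imwrite("pics/c7.png",im[:,:,::-1])
E
```

```text
time: 9.37
ee_pos: [0.5418, 0.1083, 0.1036]
tcp_rot: [-179.9, 0.0, 81.3]
wrist_force: [-0.1, -0.4, -1.4]
opening: 0.0637
t 9.37 local mm [  4.72     4.0014 -11.3778] rot [-179.9396    0.0115   81.3187] F [-0.1125 -0.3807 -1.4469] open 0.0637
[-0.3976 -0.4695  3.8628] [-0.0011  0.0002  0.0038]
```

View pics/c7.png

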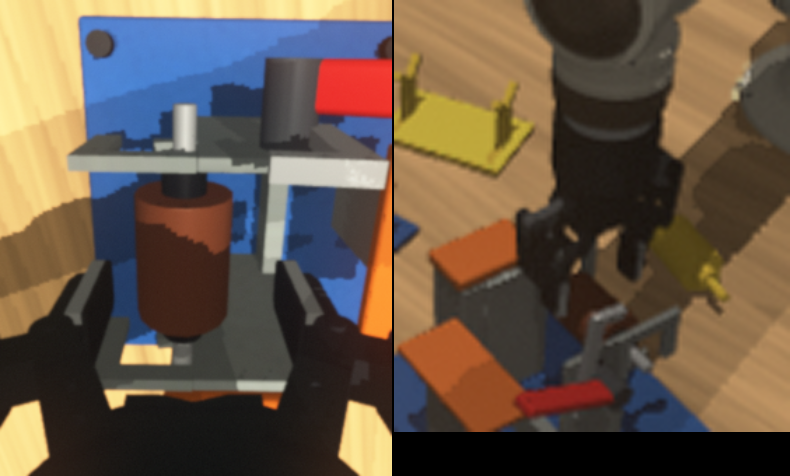

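Fingertips are still above the drum, as predicted. The drum centre is at column 311 and the jaw mid at 317, so I'll shift 5 mm forward and descend.

```bash
python3 -m pendant '[[[-0.35,-0.4,0,0,0,0.004,75],[0,0,1,0,0,0,75],[0,0,1,0,0,0,75],[0,0,0.8,0,0,0,75],[0,0,0,0,0,0,75]]]'
python3 - <<'E'
from h import *
local();print(*to(0,0,-55))
E
```

```text
time: 9.88
ee_pos: [0.5413, 0.1062, 0.0829]
tcp_rot: [179.4, -0.2, 81.1]
wrist_force: [-0.6, 0.2, 0.0]
opening: 0.0638
t 9.88 local mm [  4.6158   1.8717 -32.1489] rot [179.4077  -0.2283  81.081 ] F [-0.5584  0.1714  0.0463] open 0.0638
[-0.1964 -0.4851  2.2795] [ 0.0103 -0.004  -0.0004]
```

```bash
python3 -m pendant '[[[-0.15,-0.5,0,0.01,-0.004,0,75],[0,0,0,0,0,0,75]]]'
python3 - <<'E'
from h import *
local();print(*to(0,0,-55))
E
```

```text
time: 10.05
ee_pos: [0.5354, 0.1054, 0.0825]
tcp_rot: [-179.9, 0.0, 81.1]
wrist_force: [0.6, 0.3, 1.0]
opening: 0.0637
t 10.05 local mm [ -1.1077   0.1152 -32.522 ] rot [-179.9381    0.0309   81.076 ] F [0.6342 0.2764 1.0048] open 0.0637
[-0.0103  0.1132  2.2477] [-0.0011  0.0005 -0.0004]
```

```bash
python3 -m pendant '[[[0,-0.05,0.8,0,0,0,75],[0,-0.1,0.8,0,0,0,75],[0,-0.1,0.6,0,0,0,75],[0,0,0,0,0,0,75]]]'
python3 - <<'E'
from h import *
local();print(*to(0,0,-55))
o=bot.get_obs();w=bot.camera("wrist");s=bot.camera("scene")
a=cv2.resize(w[60:400,180:460],None,fx=1.4,fy=1.4);b=cv2.resize(s[130:250,300:410],None,fx=3.6,fy=3.6,interpolation=cv2.INTER_CUBIC)
im=np.zeros((476,790,3),np.uint8);im[:476,:392]=a;im[:b.shape[0],394:394+b.shape[1]]=b
cv2.imwrite("pics/c8.png",im[:,:,::-1])
E
```

```text
time: 10.38
ee_pos: [0.533, 0.1059, 0.059]
tcp_rot: [-180.0, 0.0, 81.1]
wrist_force: [-0.1, -0.3, 0.0]
opening: 0.0641
t 10.38 local mm [ -3.5492   0.254  -56.0347] rot [-179.9927    0.0078   81.0739] F [-0.1417 -0.3003  0.0213] open 0.0641
[-0.0253  0.3549 -0.1035] [-0.0001  0.0001 -0.0005]
```

View pics/c8.png

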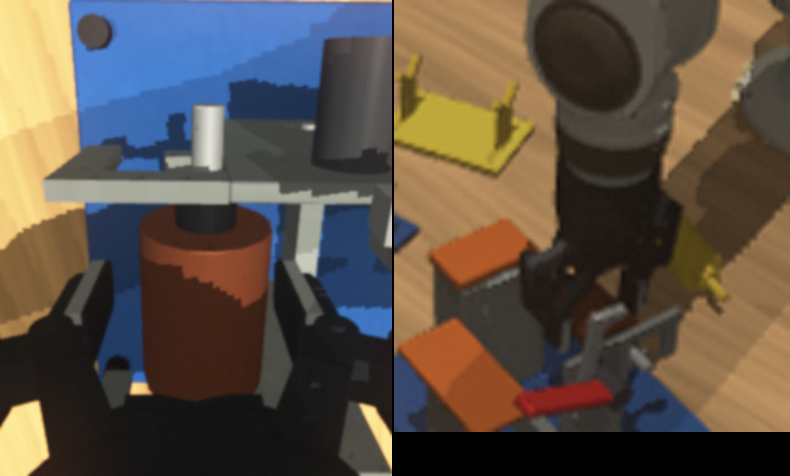

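Fingertips now straddle the drum, about 15 mm below its axis; the drum is about 4 mm towards +x from the jaw mid. I'll centre and grip.

```bash
python3 -m pendant '[[[0,0.4,0.1,0,0,0,75],[0,0,0,0,0,0,75]]]' 40 >/dev/null; python3 -c "
from h import *
local()"; python3 -m pendant '[[[0,0,0,0,0,0,40],[0,0,0,0,0,0,40],[0,0,0,0,0,0,40],[0,0,0,0,0,0,40],[0,0,0,0,0,0,40]]]' 40 ; python3 -c "
from h import *
local()"
```

```text
t 10.65 local mm [  1.4523   0.5124 -55.4777] rot [179.904   -0.0256  81.0868] F [-0.2829  0.1928  0.3007] open 0.0645
time: 11.07
ee_pos: [0.5366, 0.1057, 0.0599]
tcp_rot: [-179.9, -0.0, 81.1]
wrist_force: [0.4, 0.1, 0.9]
opening: 0.0429
t 11.07 local mm [ -0.0335   0.5675 -55.0701] rot [-179.8884   -0.0424   81.0838] F [0.4429 0.0959 0.902 ] open 0.0429
```

```bash
python3 -m pendant '[[[0,0,-0.4,0,0,0,35],[0,0,0,0,0,0,35]]]' ; python3 -m pendant '[[[0,-0.5,0,0,0,0,35],[0,-0.5,0,0,0,0,35],[0,-0.5,0,0,0,0,35],[0,0,0,0,0,0,35]]]' ; python3 -c "
from h import *
local();print(*to(-21,0,-51))
bot.camera('wrist');print([(np.round(d['uv'],1).tolist(),round(d['confidence'],2)) for d in bot.mark_of('wrist','roller_center')])"
```

```text
time: 11.23
ee_pos: [0.5365, 0.1056, 0.0639]
tcp_rot: [-179.9, -0.0, 81.1]
wrist_force: [-0.5, 1.2, -1.0]
opening: 0.043
time: 11.57
ee_pos: [0.5204, 0.108, 0.0638]
tcp_rot: [-179.9, -0.0, 81.1]
wrist_force: [-0.7, 0.2, -1.4]
opening: 0.043
t 11.57 local mm [-16.3807   0.3534 -51.1718] rot [-179.8671   -0.0187   81.0675] F [-0.7085  0.2136 -1.3859] open 0.0430
[-0.0356 -0.462  -0.0161] [-0.0023 -0.0003 -0.0006]
[([20.5, 39.9], 0.94), ([135.3, 299.6], 0.87), ([320.2, 274.4], 0.77)]
```

```bash
python3 -m pendant '[[[0,-0.45,0,0,0,0,35],[0,0,0,0,0,0,35]]]' >/dev/null; python3 -c "
from h import *
local()"; python3 -m pendant '[[[0,0,0.5,0,0,0,35],[0,0,0.5,0,0,0,35],[0,0,0.5,0,0,0,35]]]' ; python3 -c "
from h import *
local();print(*to(-21,0,-90))"
```

```text
t 11.83 local mm [-20.3856   0.4479 -51.0635] rot [-179.9166   -0.0316   81.0634] F [-0.5621  0.1838 -2.0134] open 0.0430
time: 12.08
ee_pos: [0.5171, 0.1089, 0.0489]
tcp_rot: [180.0, -0.1, 81.1]
wrist_force: [-0.2, -0.4, -1.4]
opening: 0.043
t 12.08 local mm [-19.7567   0.7666 -66.1163] rot [179.964   -0.0718  81.0749] F [-0.2025 -0.4181 -1.3706] open 0.0430
[-0.0797 -0.1258  2.3882] [ 0.0006 -0.0013 -0.0004]
```

Passing down the leg with no contact force. Continuing.

```bash
python3 -m pendant '[[[-0.05,-0.1,0.5,0,0,0,35],[0,0,0.6,0,0,0,35],[0,0,0.6,0,0,0,35]]]' && python3 -m pendant '[[[0,0,0.6,0,0,0,35],[0,0,0.3,0,0,0,35],[0,0,0,0,0,0,35],[0,0,0,0,0,0,35]]]' ; python3 -c "
from h import *
local();print(*to(-21,0,-91))"
```

```text
time: 12.33
ee_pos: [0.5158, 0.1084, 0.0295]
tcp_rot: [-180.0, -0.1, 81.1]
wrist_force: [0.0, -0.1, -1.5]
opening: 0.0433
time: 12.67
ee_pos: [0.5145, 0.1081, 0.0168]
tcp_rot: [-179.8, 0.0, 81.1]
wrist_force: [-0.4, -0.1, -1.9]
opening: 0.0429
t 12.67 local mm [-22.2327  -0.4703 -98.1865] rot [-179.8041    0.0177   81.0577] F [-0.4369 -0.1289 -1.9276] open 0.0429
[ 0.0469  0.1208 -0.7191] [-0.0034  0.0003 -0.0007]
```

```bash
python3 -m pendant '[[[0,-0.9,0,0,0,0,35],[0,-1,-0.1,0,0,0,35],[0,-1,-0.1,0,0,0,35],[0,-1,0,0,0,0,35],[0,-0.8,0,0,0,0,35]]]' ; python3 -m pendant '[[[0,-0.5,0,0,0,0,35],[0,0,0,0,0,0,35]]]' >/dev/null;  python3 - <<'E'
from h import *
local()
o=bot.get_obs();w=bot.camera("wrist");s=bot.camera("scene")
a=cv2.resize(w[60:400,180:460],None,fx=1.4,fy=1.4);b=cv2.resize(s[130:250,300:410],None,fx=3.6,fy=3.6,interpolation=cv2.INTER_CUBIC)
im=np.zeros((476,790,3),np.uint8);im[:476,:392]=a;im[:b.shape[0],394:394+b.shape[1]]=b
cv2.imwrite("pics/c9.png",im[:,:,::-1])
E
```

```text
time: 13.08
ee_pos: [0.4647, 0.1159, 0.0198]
tcp_rot: [-179.8, -0.0, 81.0]
wrist_force: [0.5, -0.1, -2.2]
opening: 0.0428
t 13.25 local mm [-80.1234  -0.299  -94.528 ] rot [-179.8836   -0.0289   81.0758] F [-0.2656  0.5993 -1.84  ] open 0.0433
```

View pics/c9.png

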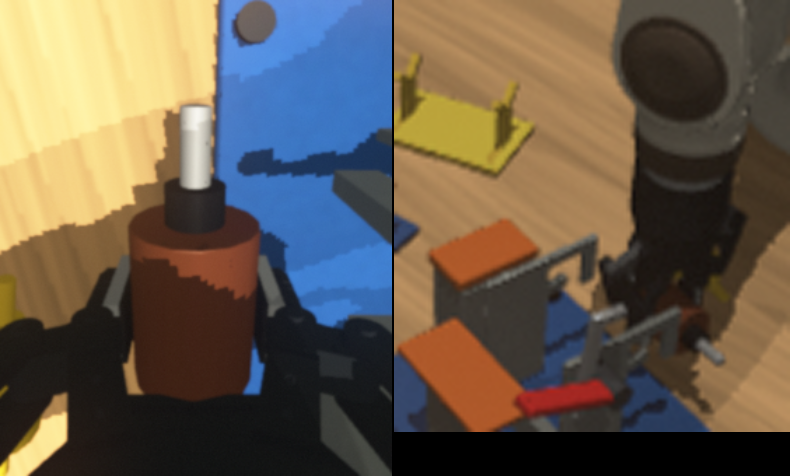

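The roller is out in front of the machine and held square in the jaws (drum centre at wrist column 319, jaw mid 317). The lever is still open. Next I'll lift and refine the cradle pose.

```bash
python3 -m pendant '[[[0,0,-2,0,0,0,35],[0,0,-3.5,0,0,0,35],[0,0,-3.5,0,0,0,35],[0,0,-3.5,0,0,0,35],[0,0,-2.5,0,0,0,35]]]' && python3 -m pendant '[[[-2.8,1.2,0,0,0,0,35],[-3,1.3,0,0,0,0,35],[-3,1.3,0,0,0,0,35],[-3,1.3,0,0,0,0,35],[-3,1.3,0,0,0,0,35]]]' && python3 -m pendant '[[[-3,1.3,0,0,0,-0.07,35],[-3,1.3,0,0,0,-0.07,35],[-3,1,0,0,0,-0.07,35],[0,0,0,0,0,-0.07,35],[0,0,0,0,0,-0.07,35]]]'
python3 - <<'E'
from h import *
print(bot.get_obs()["ee_pos"],bot.get_obs()["tcp_rot"])
T=campose("top");im=cv2.imread("pics/top0.png")[195:245,355:415];h=cv2.cvtColor(im,cv2.COLOR_BGR2HSV)
m=((h[...,0]>95)&(h[...,0]<130)&(h[...,1]>100)).astype(np.uint8);org=((h[...,0]<14)&(h[...,1]>150)).astype(np.uint8)
c=max(cv2.findContours(m,0,1)[0],key=cv2.contourArea);pl=cv2.findContours(np.maximum(m,0),0,1)[0]
r=cv2.minAreaRect(c);B=cv2.boxPoints(r)+[355,195]
W=np.array([onz(*T,b,.010)[:2] for b in B]);print("box",r,W,W.mean(0))
e=W-np.roll(W,1,0);print(np.linalg.norm(e,axis=1),np.degrees(np.arctan2(e[:,1],e[:,0])))
n,l,s,ce=cv2.connectedComponentsWithStats(org);print(s[1:],ce[1:])
for z in(.05,.07):print(z,[onz(*T,q+[355,195],z)[:2] for q,t in zip(ce[1:],s[1:]) if t[4]>5])
E
```

```text
time: 13.77
ee_pos: [0.4562, 0.1159, 0.1693]
tcp_rot: [-179.3, 0.2, 81.0]
wrist_force: [0.2, 1.4, -1.7]
opening: 0.0433
time: 14.18
ee_pos: [0.5029, -0.0407, 0.1783]
tcp_rot: [179.9, -0.1, 81.6]
wrist_force: [0.4, -0.2, -1.0]
opening: 0.0432
time: 14.6
ee_pos: [0.5355, -0.1461, 0.1771]
tcp_rot: [179.8, 0.1, 102.0]
wrist_force: [-0.6, 1.3, -1.1]
opening: 0.043
[ 0.5355 -0.1461  0.1771] [179.8015   0.1003 101.9662]
box ((29.326923370361328, 26.13461685180664), (25.887331008911133, 40.98827362060547), 78.69007110595703) [[ 0.5667 -0.1429]
 [ 0.5946 -0.2771]
 [ 0.5097 -0.2923]
 [ 0.4822 -0.1591]] [ 0.5383 -0.2178]
[0.086  0.1371 0.0863 0.136 ] [  10.8906  -78.2386 -169.8758  101.6452]
[[46 14  5 14 28]
 [13 21  4 14 23]] [[47.6071 21.    ]
 [14.4348 27.3478]]
0.05 [array([ 0.5502, -0.272 ]), array([ 0.5288, -0.1645])]
0.07 [array([ 0.5475, -0.2687]), array([ 0.5264, -0.1625])]
```

Run:
```python
from h import *
o=bot.get_obs();W=campose("wrist",o)
w=bot.camera("wrist");cv2.imwrite("pics/w10.png",w[:,:,::-1])
print([(np.round(d['uv'],1).tolist(),round(d['confidence'],2)) for d in bot.mark_of("wrist","cradle_seat")])
c=R.from_euler("z",11.6,degrees=True)
print(proj(*W,[np.array([.538,-.218,z])+c.apply([0,y,0]) for y,z in[(0,.062),(.055,.062),(-.055,.062),(.07,.0),(-.07,0)]]))
h=cv2.cvtColor(w,cv2.COLOR_RGB2HSV)
m=((h[...,0]>95)&(h[...,0]<130)&(h[...,1]>100)).astype(np.uint8);org=((h[...,0]<12)&(h[...,1]>170)&(h[...,2]>90)).astype(np.uint8)
for q in(m,org):
    n,l,s,ce=cv2.connectedComponentsWithStats(q);i=s[:,4]>60;print(s[i][1:],ce[i][1:])
s=bot.camera("scene");S=campose("scene")
h=cv2.cvtColor(s,cv2.COLOR_RGB2HSV);org=((h[...,0]<12)&(h[...,1]>150)).astype(np.uint8);org[:,:250]=0;org[:,320:]=0;org[:160]=0;org[215:]=0
n,l,s,ce=cv2.connectedComponentsWithStats(org);i=s[:,4]>10;print(s[i][1:],ce[i][1:])
print(proj(*S,[np.array([.538,-.218,z])+c.apply([0,y,0]) for y,z in[(.055,.04),(-.055,.04)]]))
```

```text
[([143.8, 236.4], 0.6)]
[[306.1945 244.1706]
 [305.8963 199.258 ]
 [306.4623 284.4996]
 [307.581  173.0994]
 [308.0037 267.3939]]
[[ 262    0   61   62 2319]
 [ 366    0  117  117 4382]
 [ 276  176   32   36  602]
 [ 331  176   13   31  209]] [[292.4338  25.7253]
 [432.3318  62.4555]
 [287.1229 188.4917]
 [338.2201 185.0766]]
[[ 399    0   35   50  110]
 [ 497    0   41   20  170]
 [ 313    8   97   73  474]
 [ 578  151   42   27  859]
 [ 287  199   10    8   65]
 [ 299  231   63   36 1003]] [[421.6545  19.7   ]
 [517.0941   8.7647]
 [353.1751  54.9536]
 [599.4168 163.6077]
 [291.5385 202.3692]
 [339.6002 247.7677]]
[[268 169   5   9  17]
 [293 194   5   5  12]
 [310 196  10  15  90]] [[270.6471 173.1176]
 [294.5    196.    ]
 [315.7333 202.3667]]
[[295.1676 189.842 ]
 [269.8749 177.9   ]]
```

```bash
python3 -m pendant '[[[-2.5,-0.2,0,0,0,0,35],[-2.5,0,0,0,0,0,35],[-2.1,0,1.5,0,0,0,35],[0,0,2.5,0,0,0,35],[0,0,2.5,0,0,0,35]]]' >/dev/null && python3 -m pendant '[[[0,0,1.5,0,0,0,35],[0,0,0.5,0,0,0,35],[0,0,0,0,0,0,35]]]'; python3 -c "
from h import *
print(*tool([.5395,-.219,.04],101.6))"
```

```text
time: 15.42
ee_pos: [0.551, -0.214, 0.0914]
tcp_rot: [179.5, 0.2, 100.9]
wrist_force: [-0.5, -0.2, -1.8]
opening: 0.0432
[-0.2518 -1.2643  5.1314] [ 0.0083  0.0038 -0.0126]
```

```bash
python3 -m pendant '[[[-0.2,-1.2,1,0.008,0.004,-0.012,35],[0,0,1,0,0,0,35],[0,0,0,0,0,0,35]]]'
python3 - <<'E'
from h import *
print(*tool([.5395,-.219,.04],101.6))
w=bot.camera("wrist");s=bot.camera("scene")
a=cv2.resize(w[60:340,180:460],None,fx=1.4,fy=1.4);b=cv2.resize(s[120:230,240:350],None,fx=3.6,fy=3.6,interpolation=cv2.INTER_CUBIC)
im=np.zeros((400,790,3),np.uint8);im[:392,:392]=a;im[:b.shape[0],394:394+b.shape[1]]=b
cv2.imwrite("pics/c11.png",im[:,:,::-1])
E
```

```text
time: 15.67
ee_pos: [0.541, -0.2173, 0.0732]
tcp_rot: [179.8, 0.1, 101.5]
wrist_force: [0.7, 0.3, -1.9]
opening: 0.0429
[-0.1352 -0.1919  3.319 ] [ 0.003   0.0011 -0.002 ]
```

View pics/c11.png

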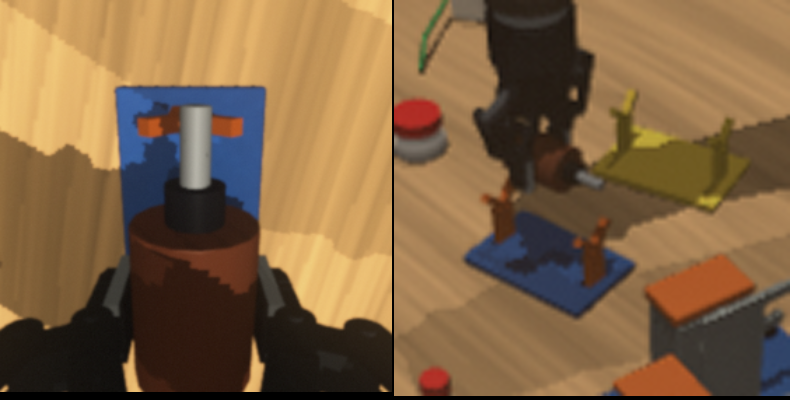

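The view from above shows the notch centred at column 190 with the axle at 195, which is about 2 mm off, and the yaw aligned. Correct by 2 mm and lower.

```bash
python3 -m pendant '[[[-0.1,-0.2,0,0,0,0,35],[0,0,1.2,0,0,0,35],[0,0,1.2,0,0,0,35],[0,0,1,0,0,0,35],[0,0,0,0,0,0,35]]]'; python3 -c "
from h import *
print(*tool([.5395,-.219,.007],101.6))"
```

```text
time: 16.18
ee_pos: [0.5424, -0.2191, 0.0407]
tcp_rot: [179.5, 0.3, 101.5]
wrist_force: [-0.9, -0.0, -2.5]
opening: 0.043
[ 0.087  -0.3165  3.3645] [ 0.0091  0.0051 -0.0019]
```

```bash
python3 -m pendant '[[[0,-0.3,0,0.009,0.005,0,35],[0,0,0.8,0,0,0,35],[0,-0.05,0.6,0,0,0,35],[0,-0.05,0.6,0,0,0,35],[0,0,0,0,0,0,35]]]'; python3 -c "
from h import *
print(*tool([.5395,-.219,.007],101.6))"
```

```text
time: 16.6
ee_pos: [0.5375, -0.2197, 0.0173]
tcp_rot: [-179.9, -0.1, 101.5]
wrist_force: [-0.9, 0.6, -2.1]
opening: 0.0432
[0.0291 0.216  1.032 ] [-0.0026 -0.0016 -0.002 ]
```

```bash
python3 -m pendant '[[[0,0.18,0.2,0,0,0,35],[0,0,0.3,0,0,0,35],[0,0,0,0,0,0,35]]]'; python3 -m pendant '[[[0,0,0.2,0,0,0,35],[0,0,0,0,0,0,35]]]';python3 -c "
from h import *
print(*tool([.5395,-.219,.007],101.6))"
```

```text
time: 16.85
ee_pos: [0.5394, -0.2193, 0.0117]
tcp_rot: [-179.9, -0.1, 101.5]
wrist_force: [-1.4, -0.4, -2.8]
opening: 0.0429
time: 17.02
ee_pos: [0.5396, -0.2194, 0.0098]
tcp_rot: [-179.9, -0.1, 101.5]
wrist_force: [0.1, 0.5, -1.6]
opening: 0.0434
[ 0.0405 -0.0033  0.2775] [-0.0021 -0.0014 -0.0021]
```

```bash
for i in 1 2 3; do python3 -m pendant '[[[0,0,0.15,0,0,0,35],[0,0,0,0,0,0,35]]]' | egrep 'ee_pos|force'; done
```

```text
ee_pos: [0.5398, -0.2195, 0.0085]
wrist_force: [-0.0, 0.3, -1.7]
ee_pos: [0.5403, -0.2196, 0.0079]
wrist_force: [-2.1, 1.4, -1.1]
ee_pos: [0.5403, -0.2196, 0.0079]
wrist_force: [-2.8, 0.2, -1.3]
```

```bash
python3 -m pendant '[[[0,-0.15,0.1,0,0,0,35],[0,0,0,0,0,0,35]]]' | egrep 'ee_pos|force'; python3 -m pendant '[[[0,0,0.2,0,0,0,35],[0,0,0,0,0,0,35]]]' | egrep 'ee_pos|force'
```

```text
ee_pos: [0.5401, -0.2197, 0.0077]
wrist_force: [-0.9, -0.7, -0.6]
ee_pos: [0.5403, -0.2198, 0.0076]
wrist_force: [-2.6, 0.5, 0.7]
```

Load is taken off the gripper at a roller height of about 62.7 mm, so it is seated. Releasing and retreating.

```bash
python3 -m pendant '[[[0,0,0,0,0,0,55],[0,0,0,0,0,0,70],[0,0,0,0,0,0,75],[0,0,0,0,0,0,75]]]' && python3 -m pendant '[[[0,0,-1,0,0,0,75],[0,0,-2,0,0,0,75],[0,0,-3,0,0,0,75],[0,0,-3.5,0,0,0,75],[0,0,-3.5,0,0,0,75]]]'  && python3 -m pendant '[[[0,-1,-3,0,0,0,75],[0,-3.5,0,0,0,0,75],[0,-3.5,0,0,0,0,75],[0,-3.5,0,0,0,0,75],[0,0,0,0,0,0,75]]]'
python3 - <<'E'
from h import *
o=bot.get_obs();c=R.from_euler("z",11.6,degrees=True);C0=np.array([.5395,-.219,.062]);out={}
for n in("scene","top","wrist"):
    im=bot.camera(n);cv2.imwrite(f"pics/f_{n}.png",im[:,:,::-1]);P=campose(n,o)
    h=cv2.cvtColor(im,cv2.COLOR_RGB2HSV);uv=proj(*P,C0)[0];x0,y0=(uv-40).astype(int).clip(0)
    m=np.zeros(h.shape[:2],np.uint8);m[y0:y0+80,x0:x0+80]=((h[...,0]<14)&(h[...,1]>80)&(h[...,1]<205)&(h[...,2]<130)&(h[...,2]>25))[y0:y0+80,x0:x0+80]
    k,l,s,ce=cv2.connectedComponentsWithStats(m);i=1+np.argmax(s[1:,4]);out[n]=ray(*P,ce[i])
    mr=cv2.minAreaRect(np.argwhere(l==i)[:,::-1].astype(np.float32))
    a,b=proj(*P,[C0-c.apply([0,.03,0]),C0+c.apply([0,.03,0])]);d=b-a
    print(n,"pred",uv,"drum",ce[i],s[i],"rect",mr,"pred axis deg",np.degrees(np.arctan2(d[1],d[0])))
    for t in("roller_center","cradle_seat","lever_tip"):print(t,[(np.round(q['uv'],1).tolist(),round(q['confidence'],2)) for q in bot.mark_of(n,t)])
x,e=tri([out["scene"],out["top"]]);print(x,e,c.inv().apply(x-C0))
E
```

```text
time: 18.18
ee_pos: [0.5401, -0.2202, 0.007]
tcp_rot: [179.8, 0.1, 101.6]
wrist_force: [0.1, 0.9, -0.3]
opening: 0.064
time: 18.6
ee_pos: [0.5348, -0.2184, 0.1338]
tcp_rot: [-179.5, -0.4, 101.5]
wrist_force: [0.7, 0.2, -0.6]
opening: 0.0641
time: 19.02
ee_pos: [0.4229, -0.2431, 0.1786]
tcp_rot: [179.8, 0.2, 101.7]
wrist_force: [0.5, 0.7, 0.4]
opening: 0.0639
scene pred [281.3768 178.7126] drum [281.8863 181.7339] [266 170  33  30 387] rect ((282.9000244140625, 183.2000274658203), (38.460365295410156, 18.335756301879883), 26.56505012512207) pred axis deg 24.96698740299487
roller_center [([433.7, 234.8], 0.91), ([283.2, 178.2], 0.81), ([379.5, 201.3], 0.65)]
cradle_seat [([285.0, 178.6], 0.65), ([315.5, 153.4], 0.57)]
lever_tip [([336.5, 240.6], 0.66)]
top pred [386.7673 218.7033] drum [387.0905 219.069 ] [377 212  21  15 232] rect ((387.4038391113281, 219.0192413330078), (11.96308422088623, 20.39607810974121), 78.69007110595703) pred axis deg 168.8018453210084
roller_center [([390.5, 219.3], 0.92), ([235.1, 282.9], 0.9), ([305.9, 280.2], 0.53), ([266.7, 169.5], 0.15)]
cradle_seat [([389.5, 220.3], 0.95), ([401.2, 280.8], 0.79)]
lever_tip [([267.9, 168.4], 0.7)]
wrist pred [426.3557 184.8542] drum [423.5458 187.8668] [ 397  146   54   78 2807] rect ((423.8880615234375, 186.60365295410156), (44.17887878417969, 79.76380920410156), 9.637537956237793) pred axis deg -82.52667958198047
roller_center [([426.2, 181.3], 0.82), ([423.6, 184.8], 0.36)]
cradle_seat [([248.3, 174.6], 0.6), ([423.1, 182.0], 0.46)]
lever_tip []
[ 0.539  -0.2207  0.0481] [np.float64(0.0016011886071074278), np.float64(0.0016011886071075408)] [-0.0009 -0.0016 -0.0139]
```

Run:
```python
from h import *
o=bot.get_obs();c=R.from_euler("z",11.6,degrees=True);C0=np.array([.5395,-.219,.062])
S,T,W=campose("scene"),campose("top"),campose("wrist",o)
for n,q in[("roller",[(S,(283.2,178.2)),(T,(388.8,219.2)),(W,(425,184))]),("cradle",[(S,(285,178.6)),(T,(389.5,220.3)),(W,(423.1,182))])]:
    x,e=tri([ray(*a,b) for a,b in q]);print(n,x,np.round(e,4),c.inv().apply(x-C0))
bot.job_done()
```

```text
roller [ 0.537  -0.2189  0.0648] [0.0045 0.0062 0.0036] [-0.0024  0.0006  0.0028]
cradle [ 0.5335 -0.2182  0.0629] [0.0074 0.0093 0.0052] [-0.0058  0.002   0.0009]
the job is handed in; nothing more can be done
```

I finished the job and handed it in at about 19 s. The roller is lying in the orange and blue cradle, released, and the lever is at its open stop. `bot.job_done()` gives no verdict, so this rests on my own checks.

**What I did:**
- **Lever:** I pushed the red lever to its stop while the roller was still seated. The contact force there was about 23 N. The first push passed over the lever without moving it, because the real fingertips sit about 30–40 mm short of the reported tool point. I corrected for that from then on.
- **Roller:** I pinched the drum, drew it forward, and lowered it out through the slots to about 43 mm below the seat. The wrist force stayed near the roller's own weight. I then lifted it over and lowered it into the V-notches until they took its weight, let go and backed off.

**Last checks:**
- **Roller position:** combining detections from three cameras, the roller is about 2.4 mm across, 0.6 mm along and 3 mm high of my estimate of the cradle seat. The camera rays missed each other by 4–6 mm. The axle is aligned to within about 2 degrees in the views.
- **Lever:** it is still seen open in the scene and top views.
- **Gripper:** it is well clear, with no contact force.

**Checks that disagreed:** a two-camera estimate of the drum from its colour put it 14 mm too low. I put that down to shading and occlusion, because the height when I released it was about 62 mm. The cradle detections also spread by 5–9 mm.

I did not measure the glue bottle, tiles or jar again at the end, but none of the moves went near them.

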